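# Cap a tube rack with the treadle press

## Task

Close the caps on the tube rack with the bench press: slide the rack along its lane until it is fully home against the end stop, then push the treadle all the way down to its stop and hold it there for about a second, so that the platen seats the cap strip. Then let the treadle come back up, leaving the rack home in the press with its caps seated, and do not disturb the bottle, tip box and timer standing around.

Things in the scene. Friction and masses are not known exactly. Their poses are not given: they have to be found in the camera images.
- press: White bench-top capping press, fixed. Origin on the bench, under the rack's middle when the rack is home. Lane along its y: floor 12 mm up, between aluminium guide rails 64 mm apart (tops 26 mm up, y -180 to +90 mm), open at -y, closed at +y by an end stop. Column at x -75 to -45, y -7 to +57 mm carries a head over the lane (top 183 mm up). The treadle sticks out from the column to -x.
- pedal (a joint): Treadle of the press: sprung steel plate 115 mm long, 66 mm wide, with a ribbed black rubber pad, going to -x from a hinge axis parallel to the press's y at x -90, y +25, z +32 mm of the press. In rad: 0 = up (rising 0.35 rad towards its free end), 0.33 = down at its stop (nearly level). Needs about 16 N on the pad at the stop while seating caps; springs back up by itself.
- pedal_pad (a point): Point on the top surface of the treadle's rubber pad, in the middle of its width, 80 mm from the hinge axis; moves with the treadle (about 26 mm down over the full travel). The pad reaches about 31 mm either side of it across, 33 mm towards the free end and 37 mm towards the hinge.
- rack: Loose white tube rack, block 60 mm (x) by 130 mm (y) by 45 mm high, about 0.3 kg; origin at the centre of its underside. It lies in the lane, axes parallel to the press's. Home: +y end on the end stop, origin at x 0, y 0 of the press. Tubes in its +y part carry the cap strip; its -y part (50 mm) is bare with empty holes; push it on its -y end face.
- caps (a joint): Grey strip of eight caps, 46 by 72 mm, centred 25 mm towards +y from the rack's origin. Value in m: 0 = caps standing loose on the tubes (their tops 63 mm above the rack's underside), 0.008 = fully seated (55 mm). A friction of about 5 N keeps them where they are.
- bottle: Bystander: closed bottle, 56 mm diameter, 120 mm tall, origin at the centre of its underside.
- tipbox: Bystander: clear open box of pipette tips, 90 by 120 mm, 45 mm high, origin at the centre of its underside.
- timer: Bystander: white dial timer on a foot, 68 mm wide, 78 mm high, 60 mm deep at most; origin at the centre of its underside.
- lane_end (a point): Middle of the end stop's face, which the rack's +y end touches when home: at x 0, y +65 mm, z 32 mm in the press frame. The stop is 64 mm wide, its top 52 mm above the bench.
- platen_mid (a point): Middle of the underside of the steel platen (54 mm in x by 78 mm in y) that hangs under the head at x 0, y +25 mm of the press. 95 mm above the bench when up; the treadle drives it 28 mm down onto the caps.

How it is judged:
On the way, in this order (a step that is already met when the one before it is completed fails the run):
1. the rack is fully home (within 4 mm of the end stop) with the caps not yet pressed and the treadle up (y of rack in the frame of press above -0.004 m and value of joint caps below 0.003 m and value of joint pedal below 0.05 rad), for 0.2 s.
2. the treadle is held down at its stop with the rack home and the caps seated (y of rack in the frame of press above -0.005 m and value of joint pedal above 0.305 rad and value of joint caps above 0.006 m), for 0.5 s.
At the end, for the whole second after the job is handed in: The rack rests level in the lane within 5 mm of the end stop, its caps are seated (at least 6 of 8 mm down), and the treadle is up again (below 0.05 rad) (y of rack in the frame of press above -0.005 m and angle between rack's own z axis and vertical below 0.05 rad and linear speed of rack below 0.02 m/s and value of joint caps above 0.006 m and value of joint pedal below 0.05 rad); the robot touches nothing.
It fails at once if the bottle is displaced by more than 30 mm or tipped (distance of bottle from where it was at the start of the episode above 0.03 m or angle between bottle's own z axis and vertical above 0.4 rad).
It fails at once if the tip box is displaced by more than 30 mm or tipped (distance of tipbox from where it was at the start of the episode above 0.03 m or angle between tipbox's own z axis and vertical above 0.4 rad).
It fails at once if the timer is displaced by more than 30 mm or tipped (distance of timer from where it was at the start of the episode above 0.03 m or angle between timer's own z axis and vertical above 0.4 rad).
It also fails if it takes over 51 s, if anything falls off the work surface, if the arm or the gripper's body presses on something with over 40 N, if the wrist force passes 120 N, or if a joint passes its speed limit or range.

## Robot

A 7-joint arm with a two-finger parallel gripper is mounted at the origin on the work surface. World frame = base frame: x ahead of the robot, y to its left, z up, the work surface at z = 0. Lengths are in m, angles in rad, forces in N, time in s.
With the tool pointing down it reaches from about 0.35 to 0.9 m from the base axis. Payload 8.1 kg.
Tool frame: the origin (TCP) lies on the centre line of the jaws, within the pads' length; the fingertips stand 19 mm ahead of it and the grasp point (between the pads) is the TCP (arm.tip_reach is the distance from the TCP to the fingertips, in m); z points along the fingers, y is the line along which they close (so a half turn about z gives the same grasp; the last joint's range is limited). The gripper opens to 92 mm and grips with 3 to 60 N. Pads are 19 mm wide; open, the fingers measure 130 mm over their backs; the gripper's body (75 mm by 190 mm) begins 47 mm behind the grasp point.
Start: joints at [-0.103, 0.434, 0.025, 1.573, -0.012, 1.134, -0.075], TCP at [0.625, -0, 0.246] pointing down, gripper open.
Joint ranges: [-2.62, 2.62], [-0.44, 2.09], [-1.27, 1.32], [0.08, 2.57], [-1.32, 4.46], [0.12, 2], [-2.74, 2.74]. Speed limits (rad/s): [2.22, 2.22, 3.01, 3.01, 3.14, 3.14, 3.14].

## Interface

Orientations are given as a rotation vector (axis times angle).
In Python, from cell import arm gives the robot as it stands.
- The arm moves only by the tool arm_command, never from a script. Its argument "targets" is a list that holds one entry, the list of rows, each a list of 6 numbers: the shift along the tool's x, y, z in m, then the turn, a rotation vector about the tool's x, y, z in rad. A call has 1 to 10 rows; each row shifts and turns the commanded pose from where the row before left it, along the tool's axes as they then stand; what a row does not reach is not made up. A row lasts 1/8 s, in which the tool goes at most 62.5 mm and 10.7 degrees, less where a joint would pass 70% of its speed; a pose out of reach is approached as far as the arm can. A call with a gripper value outside its range is refused whole. "jaw" is the finger opening in m, from 0 to 0.0918, set as the call begins (left out, the last holds). The fingers move at their own pace and stop on an object; "newtons" is the grip in N (left out, the last holds). Time passes only in rows, so rows that do not move let the fingers close. It gives the time, the measured TCP pose, the force, the opening and the grip force at its end, in the units of the state.
- arm.observe(): the state, without advancing time (a new reading comes with each control period).
- arm.get_image(name): name is "scene" or "side" or "wrist"; returns a dict with "pixels" (420x560x3 uint8, red, green, blue), "z_map" (420x560 float32, m along the optical axis (not along the pixel's ray), 0 where there is no reading), "fx", "fy", "cx", "cy" (pixels), "xyz" and "rotation" of the camera in the world; the wrist camera has in their place "T_tool_cam" (4x4, takes a point from camera to tool coordinates, whose origin is the TCP and whose axes are the flange's). Camera axes: x right, y down, z forward; pixel columns grow to the right and rows downward; lengths in m; the calibration is good to about 2 mm. A picture is of the moment at which its call begins: read the wrist's pose just before it.
- arm.sign_off(): hands the job in; it is judged then, once.
The state is a dict: "clock": time; "joints": joint angles; "dq": joint speeds; "joint_efforts": joint torques, N m; "position": TCP position; "ee_rot": TCP orientation; "force": force on the tool from outside, world axes, zero at the start; "ft_torque": the same for the moment, N m; "width": opening from 0.0 (shut) to 1.0 (fully open); "gripper_force": force on a finger pad.
Only numpy, scipy, OpenCV 4.12 (cv2) and the standard library are available. Lean on these libraries where they do the work, as an engineer would, in place of code of your own. Each camera call takes 0.05 s, during which the arm holds its last target. There are 200 camera calls.

## Working session

There is one attempt and no reset: what is moved stays moved. The work goes in short steps, Python scripts to look and compute and a tool call to move; the robot and the scene stay as the last step left them, time stands still between calls to the robot, and variables do not carry over. Pictures are saved under pics/ and viewed, at most 10 in all, crops included, and the job is handed in when it is done.

Besides the shell and the picture viewer there is one more tool, called after "Emit:" as name(argument=value, ...), one argument or row to a line, values as JSON. arm_command: Moves the arm, as the interface text tells. Its arguments: {"type":"object","properties":{"targets":{"type":"array","items":{"type":"array","items":{"type":"array","items":{"type":"number"}}}},"jaw":{"type":"number"},"newtons":{"type":"number"}},"required":["targets"]}

```bash
mkdir -p pics; cat > h.py <<'E'
import numpy as np, cv2
from cell import arm
from scipy.spatial.transform import Rotation as R
def rot(r):
    r=np.array(r,float)
    if r.shape==(3,3): return r
    if r.size==3: return R.from_rotvec(r).as_matrix()
    return R.from_quat(r).as_matrix()
def cloud(n):
    im=arm.get_image(n); z=im['z_map']
    v,u=np.mgrid[:z.shape[0],:z.shape[1]]
    P=np.stack([(u-im['cx'])/im['fx']*z,(v-im['cy'])/im['fy']*z,z],-1)
    W=P@rot(im['rotation']).T+np.array(im['xyz']); W[z==0]=np.nan
    return im,W
E
python3 - <<'E'
from h import *
for n in('scene','side'):
    im,W=cloud(n); np.save(n+'.npy',W); cv2.imwrite(f'pics/{n}.png',im['pixels'][:,:,::-1]); print(n,im['xyz'],im['rotation'])
print(arm.observe())
E
```

```text
scene [ 1.01857653 -0.44982287  0.55005564] [-2.07771271 -0.7233026   0.35049264]
side [ 0.12952156 -0.42323164  0.46990066] [-1.954938    0.77318936 -0.42893133]
{'clock': 0.1, 'joints': array([-0.10259489,  0.43513179,  0.02496307,  1.57398636, -0.0115737 ,
        1.13402689, -0.07512035]), 'dq': array([ 0.00097456,  0.00141832,  0.00099949, -0.00201147,  0.00099036,
        0.00042833,  0.0001664 ]), 'joint_efforts': array([ 2.76666542e-03, -6.69124532e+01,  9.87763703e-01, -3.15145969e+01,
       -6.05509384e-02,  3.73947364e-02,  1.19628339e-04]), 'position': array([ 6.24568468e-01, -5.59863272e-05,  2.45044334e-01]), 'ee_rot': array([-2.22089663e+00, -2.22073235e+00,  1.71808230e-03]), 'force': array([-1.08957426, -0.43510078, -0.45097676]), 'ft_torque': array([-0.05258077,  0.03049912,  0.01541879]), 'gripper_force': 0.0, 'width': 1.0004187715161532}
```

View pics/scene.png

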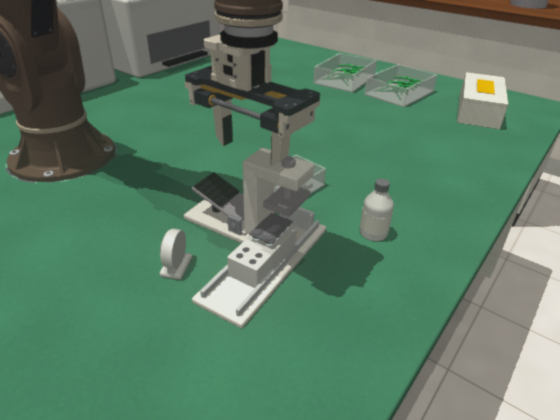

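View pics/side.png

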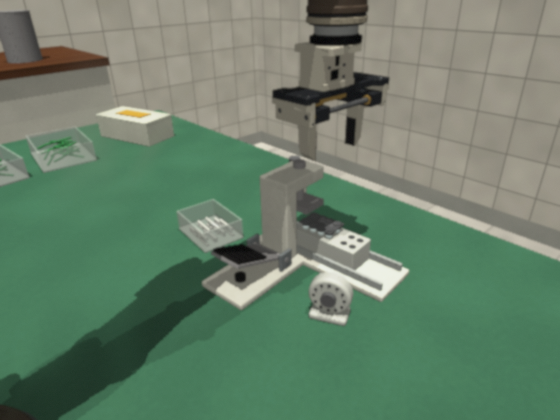

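The scene view shows the press lane running from its open end (~(222,298)) up-right to the head (~(285,165)). The treadle is at (218,190), the timer at (175,255), the bottle at (377,215) and the tip box behind. I'll make an orthographic height map from both depth images.

```bash
python3 - <<'E'
from h import *
x0,x1,y0,y1,s=.38,.88,-.3,.3,1000
H=np.full((int((x1-x0)*s),int((y1-y0)*s)),-1.); 
for n in('scene','side'):
    W=np.load(n+'.npy'); P=W[np.isfinite(W[...,0])&(W[...,2]<.2)]
    i=((x1-P[:,0])*s).astype(int); j=((y1-P[:,1])*s).astype(int)
    k=(i>=0)&(i<H.shape[0])&(j>=0)&(j<H.shape[1])
    np.maximum.at(H,(i[k],j[k]),P[k,2])
H=cv2.dilate(H,np.ones((2,2)))
g=np.clip(H/.2,0,1)**.6*255
c=cv2.applyColorMap(g.astype(np.uint8),cv2.COLORMAP_TURBO); c[H<-.5]=0
for a in range(0,500,50): cv2.putText(c,f'{x1-a/s:.2f}',(0,a+4),0,.35,(255,255,255)); cv2.line(c,(30,a),(600,a),(90,90,90),1)
for a in range(0,600,50): cv2.putText(c,f'{y1-a/s:.2f}',(a-10,495),0,.35,(255,255,255)); cv2.line(c,(a,0),(a,485),(90,90,90),1)
cv2.imwrite('pics/top.png',cv2.resize(c,(720,600)))
E
```

```text
(no output)
```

View pics/top.png

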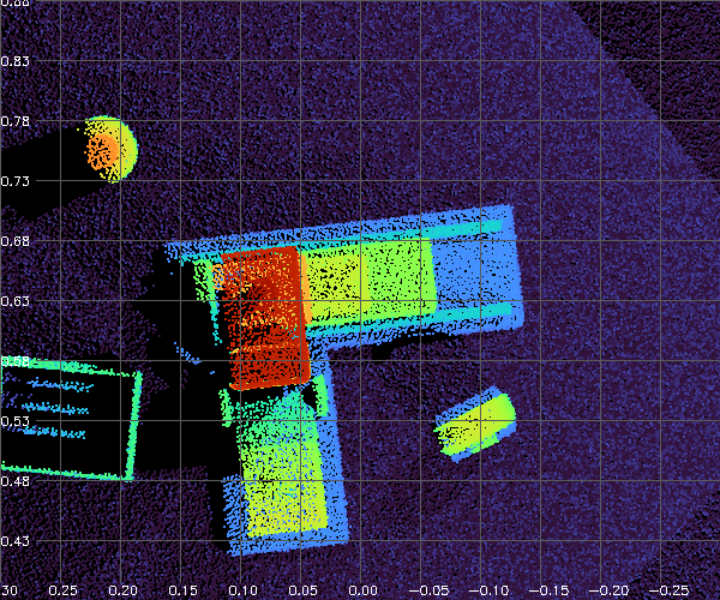

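The height map shows the press turned about +0.09 rad, with the lane's open end at about (0.66,-0.13), the rack's -y end near y=-0.062, and the treadle pad around (0.48,0.065). The timer is at (0.525,-0.095). Next I fit the press pose.

```bash
python3 - <<'E'
from h import *
P=np.concatenate([W[np.isfinite(W[...,0])] for W in(np.load('scene.npy'),np.load('side.npy'))])
# rails' portion clear of rack: y in [-.115,-.07]; use whole rails to fit yaw
b=P[(P[:,0]>.58)&(P[:,0]<.72)&(P[:,1]>-.12)&(P[:,1]<.04)&(abs(P[:,2]-.026)<.003)]
for lo,hi in((.58,.64),(.66,.72)):
    q=b[(b[:,0]>lo)&(b[:,0]<hi)&(b[:,1]<-.07)] ; print(len(q),q[:,:2].min(0),q[:,:2].max(0),np.median(q,0))
r=cv2.minAreaRect(b[:,:2].astype(np.float32)*1000); print('rails rect',r)
base=P[(abs(P[:,2]-.057)<.004)&(P[:,0]>.58)&(P[:,0]<.70)&(P[:,1]>-.08)&(P[:,1]<.0)]
r=cv2.minAreaRect(base[:,:2].astype(np.float32)*1000); print('rack',r,cv2.boxPoints(r))
head=P[(abs(P[:,2]-.183)<.004)&(P[:,0]>.54)&(P[:,0]<.70)&(P[:,1]>.02)&(P[:,1]<.14)]
r=cv2.minAreaRect(head[:,:2].astype(np.float32)*1000); print('head',r,cv2.boxPoints(r))
# grid fit of rails: score edges for yaw
best=[]
for a in np.arange(0,.2,.005):
    u=b[:,0]*np.cos(a)+b[:,1]*np.sin(a)
    h=np.histogram(u,np.arange(.56,.74,.001))[0]; best.append(((h.astype(float)**2).sum(),a,))
s,a=max(best);u=b[:,0]*np.cos(a)+b[:,1]*np.sin(a); print('yaw',a); h,e=np.histogram(u,np.arange(.58,.72,.002)); print([(round(x,3),int(n)) for x,n in zip(e,h) if n>15])
ped=P[(P[:,0]>.42)&(P[:,0]<.53)&(P[:,1]>.02)&(P[:,1]<.1)&(P[:,2]>.045)&(P[:,2]<.1)]
r=cv2.minAreaRect(ped[:,:2].astype(np.float32)*1000); print('ped',r,cv2.boxPoints(r))
E
```

```text
204 [ 0.61325872 -0.11997467] [ 0.62706967 -0.07016862] [ 0.62011453 -0.09601596  0.02530169]
186 [ 0.68419933 -0.11711198] [ 0.69629189 -0.07016138] [ 0.69038761 -0.0937917   0.02533176]
rails rect ((648.458984375, -39.08269500732422), (80.04324340820312, 165.82672119140625), 6.456855773925781)
rack ((647.9246215820312, -28.962291717529297), (63.256019592285156, 64.21052551269531), 6.049814224243164) [[ 6.1308911e+02 -3.6920667e-01]
 [ 6.1985645e+02 -6.4222122e+01]
 [ 6.8276013e+02 -5.7555378e+01]
 [ 6.7599280e+02  6.2975388e+00]]
head ((635.0652465820312, 81.77600860595703), (22.145357131958008, 25.152210235595703), 68.78166961669922) [[619.3342    76.005554]
 [642.7814    66.90239 ]
 [650.79626   87.54646 ]
 [627.3491    96.64963 ]]
yaw 0.115
[(np.float64(0.6), 40), (np.float64(0.602), 126), (np.float64(0.604), 107), (np.float64(0.606), 80), (np.float64(0.608), 65), (np.float64(0.61), 89), (np.float64(0.67), 96), (np.float64(0.672), 103), (np.float64(0.674), 98), (np.float64(0.676), 107), (np.float64(0.678), 83)]
ped ((479.835693359375, 64.84040069580078), (86.62837219238281, 67.83146667480469), 6.845263481140137) [[432.7879    93.35183 ]
 [440.87262   26.003883]
 [526.8835    36.32897 ]
 [518.79877  103.67692 ]]
```

Emit:
arm_command(
  targets=[
    [[-0.03,0.005,0,0,0,-0.112],[-0.03,0.005,0,0,0,0],[-0.03,0.01,0,0,0,0],[0,0,0.03,0,0,0],[0,0,0.04,0,0,0],[0,0,0.04,0,0,0],[0,0,0.03,0,0,0],[0,0,0,0,0,0],[0,0,0,0,0,0],[0,0,0,0,0,0]],
  ],
  jaw=0,
)

```text
clock: 1.35
position: [0.6527, -0.088, 0.1075]
ee_rot: [2.092, 2.341, 0.003]
force: [-0.6, -0.6, 0.1]
width: 0.014
gripper_force: 0.0
```

```bash
python3 - <<'E'
from h import *
im=arm.get_image('scene'); cv2.imwrite('pics/s2.png',im['pixels'][:,:,::-1])
print({k:np.round(v,3) for k,v in arm.observe().items() if k in('position','ee_rot','force','width','joints')})
E
```

```text
{'joints': array([ 0.045,  0.616,  0.013,  1.633, -0.01 ,  0.89 ,  0.173]), 'position': array([ 0.653, -0.088,  0.107]), 'ee_rot': array([2.093e+00, 2.341e+00, 2.000e-03]), 'force': array([-0.364,  0.698, -0.834]), 'width': np.float64(0.005)}
```

View pics/s2.png

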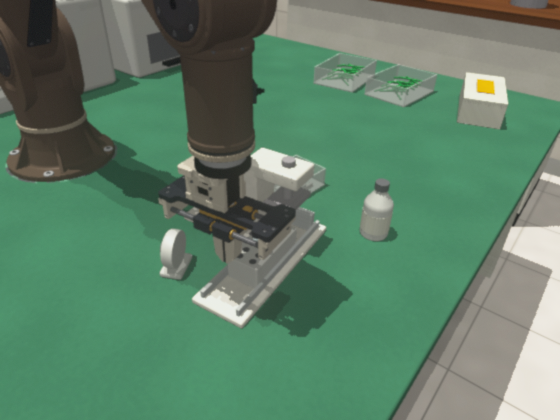

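The picture shows the closed fingers over the lane in front of the rack, clear of the timer. I lower them and start pushing.

Emit:
arm_command(
  targets=[
    [[0,0,0.03,0,0,0],[0,0,0.028,0,0,0],[0.005,0,0,0,0,0],[0.008,0,0,0,0,0],[0.008,0,0,0,0,0],[0.008,0,0,0,0,0],[0.008,0,0,0,0,0],[0.008,0,0,0,0,0],[0,0,0,0,0,0]],
  ],
)

```text
clock: 2.52
position: [0.6463, -0.0416, 0.0476]
ee_rot: [-2.091, -2.343, -0.001]
force: [-0.7, 0.5, 0.4]
width: 0.003
gripper_force: 0.0
```

Emit:
arm_command(
  targets=[
    [[0.005,0,0,0,0,0],[0.005,0,0,0,0,0],[0.005,0,0,0,0,0],[0,0,0,0,0,0],[0,0,0,0,0,0]],
  ],
)

```text
clock: 3.15
position: [0.645, -0.0281, 0.0477]
ee_rot: [-2.093, -2.342, -0.0]
force: [0.1, 0.1, -0.2]
width: 0.006
gripper_force: 0.0
```

Emit:
arm_command(
  targets=[
    [[0.003,0,0,0,0,0],[0.003,0,0,0,0,0],[0,0,0,0,0,0]],
  ],
)

```text
clock: 3.52
position: [0.6443, -0.0219, 0.0478]
ee_rot: [-2.093, -2.343, -0.0]
force: [-0.5, -0.1, 0.2]
width: 0.004
gripper_force: 0.0
```

Emit:
arm_command(
  targets=[
    [[0.003,0,0,0,0,0],[0.002,0,0,0,0,0],[0,0,0,0,0,0]],
  ],
)

```text
clock: 3.9
position: [0.6437, -0.017, 0.0477]
ee_rot: [-2.093, -2.342, -0.0]
force: [0.2, -1.1, -0.0]
width: 0.003
gripper_force: 0.2
```

```bash
python3 - <<'E'
from h import *
im,W=cloud('scene'); W2=cloud('side')[1]
P=np.concatenate([w[np.isfinite(w[...,0])] for w in(W,W2)])
o=np.array([.638,.0564]);a=.112;ex=np.array([np.cos(a),np.sin(a)]);ey=np.array([-np.sin(a),np.cos(a)])
x=(P[:,:2]-o)@ex;y=(P[:,:2]-o)@ey;z=P[:,2]
m=(z>.053)&(z<.062)&(y>-.15)&(y<.0)
for lo,hi in((-.03,-.022),(.022,.03)):
    k=m&(x>lo)&(x<hi); h=np.histogram(y[k],np.arange(-.1,-.03,.003)); print(h[0],np.sort(y[k])[:5])
cv2.imwrite('pics/s3.png',cv2.resize(im['pixels'][140:320,170:350,::-1],(720,720))[:600])
E
```

```text
[0 0 0 0 0 0 0 1 0 0 0 0 0 0 0 0 0 0 0 0 0 0 0] [-0.0775167]
[0 0 0 0 0 0 0 0 0 0 0 0 8 6 4 1 0 0 0 5 6 1 0] [-0.06374844 -0.06316416 -0.06314011 -0.06287203 -0.06252979]
```

View pics/s3.png

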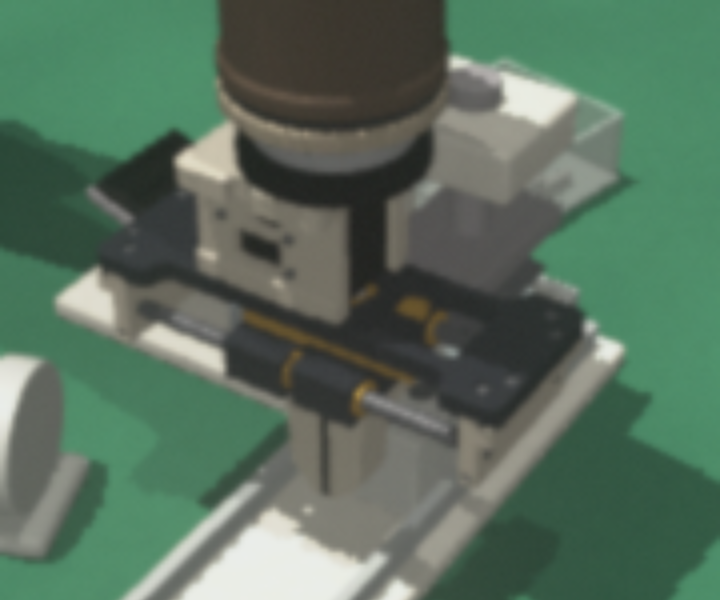

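The fingers are against the rack's rear face, at about press y -63 mm, so it is nearly home. I'll push gently until the force rises.

Emit:
arm_command(
  targets=[
    [[0.002,0,0,0,0,0],[0.001,0,0,0,0,0],[0,0,0,0,0,0]],
  ],
)

```text
clock: 4.38
position: [0.6435, -0.017, 0.0478]
ee_rot: [2.095, 2.339, -0.003]
force: [0.9, -6.9, -0.5]
width: 0.008
gripper_force: 3.5
```

Emit:
arm_command(
  targets=[
    [[0.002,0,0,0,0,0],[0,0,0,0,0,0]],
  ],
)

```text
clock: 4.62
position: [0.6435, -0.0169, 0.0479]
ee_rot: [2.095, 2.336, -0.004]
force: [2.5, -12.0, -0.9]
width: 0.001
gripper_force: 5.8
```

Rack is firmly against the stop (12 N, no motion). I back off and lift.

Emit:
arm_command(
  targets=[
    [[0,0,0,0,0,0],[-0.01,0,0,0,0,0],[-0.035,0,0,0,0,0],[0,0,-0.05,0,0,0],[0,0,-0.05,0,0,0],[0,0,-0.05,0,0,0],[0,0,-0.05,0,0,0],[0,0,0,0,0,0]],
  ],
)

```text
clock: 5.62
position: [0.6504, -0.0568, 0.2526]
ee_rot: [2.089, 2.338, 0.009]
force: [0.7, 0.4, -0.7]
width: 0.002
gripper_force: 0.0
```

Emit:
arm_command(
  targets=[
    [[0.035,-0.041,0,0,0,0],[0.035,-0.041,0,0,0,0],[0.035,-0.041,0,0,0,0],[0.033,-0.041,0,0,0,0],[0,0,0,0,0,0.175],[0,0,0,0,0,0.175],[0,0,0,0,0,0.175],[0,0,0,0,0,0.175],[0,0,0,0,0,0.175]],
  ],
)

```text
clock: 6.75
position: [0.4692, 0.0619, 0.247]
ee_rot: [-2.891, -1.227, 0.002]
force: [0.1, -0.1, 1.3]
width: 0.007
gripper_force: 0.0
```

Emit:
arm_command(
  targets=[
    [[0,0,0,0,0,0.175],[0,0,0,0,0,0.175],[0,0,0,0,0,0.175],[0,0,0,0,0,0.17],[0,0,0,0,0,0],[0,0,0,0,0,0]],
  ],
)

```text
clock: 7.5
position: [0.4695, 0.0618, 0.2474]
ee_rot: [-3.136, -0.183, 0.001]
force: [0.6, -0.2, -0.2]
width: 0.006
gripper_force: 0.0
```

```bash
python3 - <<'E'
from h import *
im,W=cloud('scene'); I2,W2=cloud('side')
P=np.concatenate([w[np.isfinite(w[...,0])] for w in(W,W2)])
o=np.array([.638,.0564]);a=.112;ex=np.array([np.cos(a),np.sin(a)]);ey=np.array([-np.sin(a),np.cos(a)])
x=(P[:,:2]-o)@ex;y=(P[:,:2]-o)@ey;z=P[:,2]
k=(z>.053)&(z<.062)&(y>-.15)&(y<-.03)&(abs(x)<.032); print('rack end',np.sort(y[k])[[5,20,60]],'x',x[k].min(),x[k].max())
for c in np.arange(-.205,-.12,.01):
    k=(abs(x-c)<.005)&(abs(y-.025)<.025)&(z<.12); print(round(c,3),k.sum(),np.median(z[k]))
s=arm.observe(); p=s['position'];print(p,s['ee_rot'],s['force'],'press',(p[:2]-o)@ex,(p[:2]-o)@ey,s['joints'])
cv2.imwrite('pics/s4.png',np.hstack([im['pixels'][100:320,120:400],I2['pixels'][140:360,180:460]])[:,:,::-1])
E
```

```text
rack end [-0.06386589 -0.06296534 -0.06184757] x -0.031806402636271706 0.030671303076914676
-0.205 170 0.011418517881417012
-0.195 359 0.06955927276087115
-0.185 310 0.013472598880435838
-0.175 340 0.06875763829987647
-0.165 311 0.06652182859433753
-0.155 264 0.06323946586077239
-0.145 273 0.0597271204680796
-0.135 280 0.057240145715818785
-0.125 236 0.046779433263274994
[0.46960762 0.06170488 0.24754787] [-3.13631025e+00 -1.81059844e-01  4.70136517e-04] [ 0.24900483 -0.13771543 -0.47575147] press -0.16674442059419567 0.024092182072965616 [-0.37897917  0.18350783  0.15916344  1.93519114 -0.03395689  1.02570356
 -1.66028848]
```

View pics/s4.png

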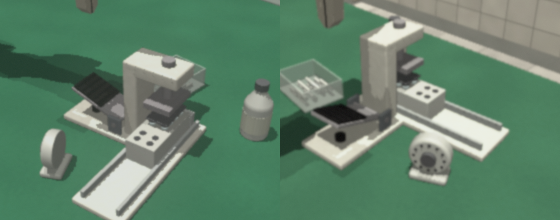

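The rack is home under the head and the tool is centred above the treadle pad (pad top z≈0.067). I press down in stages.

Emit:
arm_command(
  targets=[
    [[0,0,0.04,0,0,0],[0,0,0.045,0,0,0],[0,0,0.04,0,0,0],[0,0,0.025,0,0,0],[0,0,0.005,0,0,0],[0,0,0,0,0,0]],
  ],
)

```text
clock: 8.35
position: [0.4701, 0.0616, 0.0932]
ee_rot: [-3.136, -0.178, -0.0]
force: [-0.1, 0.3, 0.3]
width: 0.01
gripper_force: 0.0
```

Emit:
arm_command(
  targets=[
    [[0,0,0.006,0,0,0],[0,0,0.006,0,0,0],[0,0,0.006,0,0,0],[0,0,0.006,0,0,0],[0,0,0.004,0,0,0],[0,0,0,0,0,0]],
  ],
)

```text
clock: 9.1
position: [0.4686, 0.0616, 0.0652]
ee_rot: [-3.136, -0.177, 0.003]
force: [-5.7, -0.4, 10.2]
width: 0.004
gripper_force: 4.7
```

Emit:
arm_command(
  targets=[
    [[0,0,0.003,0,0,0],[0,0,0.003,0,0,0],[0,0,0,0,0,0],[0,0,0,0,0,0]],
  ],
)

```text
clock: 9.6
position: [0.4682, 0.0616, 0.0612]
ee_rot: [-3.136, -0.177, 0.003]
force: [-17.0, -1.7, 46.0]
width: 0.003
gripper_force: 23.1
```

Emit:
arm_command(
  targets=[
    [[0,0,0,0,0,0],[0,0,0,0,0,0],[0,0,0,0,0,0],[0,0,0,0,0,0],[0,0,0,0,0,0]],
  ],
)

```text
clock: 10.22
position: [0.4682, 0.0615, 0.0612]
ee_rot: [-3.136, -0.177, 0.003]
force: [-16.8, -2.5, 46.3]
width: 0.007
gripper_force: 23.1
```

```bash
python3 - <<'E'
from h import *
im,W=cloud('scene'); I2,W2=cloud('side')
P=np.concatenate([w[np.isfinite(w[...,0])] for w in(W,W2)])
o=np.array([.638,.0564]);a=.112;ex=np.array([np.cos(a),np.sin(a)]);ey=np.array([-np.sin(a),np.cos(a)])
x=(P[:,:2]-o)@ex;y=(P[:,:2]-o)@ey;z=P[:,2]
for c in np.arange(-.205,-.12,.01):
    k=(abs(x-c)<.005)&((abs(y-.003)<.008)|(abs(y-.047)<.008))&(z<.08)&(z>.018); print(round(c,3),k.sum(),np.round(np.percentile(z[k],[25,50,75]),4) if k.any() else '')
s=arm.observe(); print(s['position'],s['force'])
cv2.imwrite('pics/s5.png',cv2.resize(np.hstack([im['pixels'][140:300,180:340],I2['pixels'][140:300,200:360]])[:,:,::-1],None,fx=2.4,fy=2.4))
E
```

```text
-0.205 107 [0.0345 0.037  0.0401]
-0.195 127 [0.0404 0.0423 0.0433]
-0.185 137 [0.0398 0.0421 0.0431]
-0.175 220 [0.0416 0.0558 0.0688]
-0.165 192 [0.0416 0.0452 0.0666]
-0.155 161 [0.0409 0.0427 0.0604]
-0.145 115 [0.0391 0.041  0.042 ]
-0.135 109 [0.0358 0.0404 0.0414]
-0.125 84 [0.0343 0.0349 0.0356]
[0.46821812 0.06152815 0.06120187] [-16.23999081  -1.58801568  47.65443907]
```

View pics/s5.png

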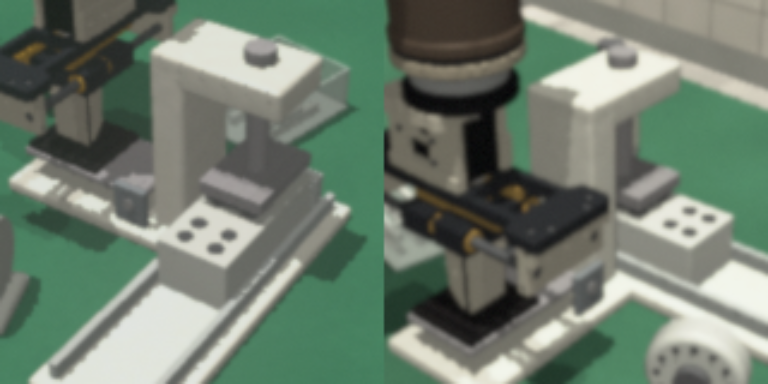

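The treadle is level at its stop and the platen is down on the caps. I hold briefly, then release and lift clear.

Emit:
arm_command(
  targets=[
    [[0,0,0,0,0,0],[0,0,0,0,0,0],[0,0,0,0,0,0],[0,0,-0.008,0,0,0],[0,0,-0.01,0,0,0],[0,0,-0.01,0,0,0],[0,0,-0.02,0,0,0],[0,0,-0.04,0,0,0],[0,0,-0.04,0,0,0],[0,0,0,0,0,0]],
  ],
)

```text
clock: 11.58
position: [0.4712, 0.062, 0.1896]
ee_rot: [-3.135, -0.177, -0.008]
force: [-0.6, -0.2, -1.2]
width: 0.004
gripper_force: 0.0
```

```bash
python3 - <<'E'
from h import *
im,W=cloud('scene'); I2,W2=cloud('side')
P=np.concatenate([w[np.isfinite(w[...,0])] for w in(W,W2)])
o=np.array([.638,.0564]);a=.112;ex=np.array([np.cos(a),np.sin(a)]);ey=np.array([-np.sin(a),np.cos(a)])
x=(P[:,:2]-o)@ex;y=(P[:,:2]-o)@ey;z=P[:,2]
for c in (-.185,-.165,-.145):
    k=(abs(x-c)<.005)&(abs(y-.025)<.025)&(z<.1)&(z>.02); print('pad',c,np.median(z[k]))
k=(z>.053)&(z<.062)&(y>-.15)&(y<-.03)&(abs(x)<.032); print('rack end',np.sort(y[k])[[5,20,60]])
k=(abs(x)<.022)&(y>-.01)&(y<.06)&(z>.05)&(z<.085); print('caps',k.sum(),np.percentile(z[k],[25,50,75,90]))
print(arm.observe()['position'],arm.observe()['force'])
cv2.imwrite('pics/s6.png',cv2.resize(np.hstack([im['pixels'][140:300,180:340],I2['pixels'][140:300,200:360]])[:,:,::-1],None,fx=2.4,fy=2.4))
E
```

```text
pad -0.185 0.07729473418969895
pad -0.165 0.06821974050031968
pad -0.145 0.062379256009299056
rack end [-0.06478739 -0.06317208 -0.06194438]
caps 779 [0.0632821  0.06490917 0.06622018 0.06699894]
[0.46942457 0.0616936  0.18682751] [0.56399482 0.86373059 0.26159791]
```

View pics/s6.png

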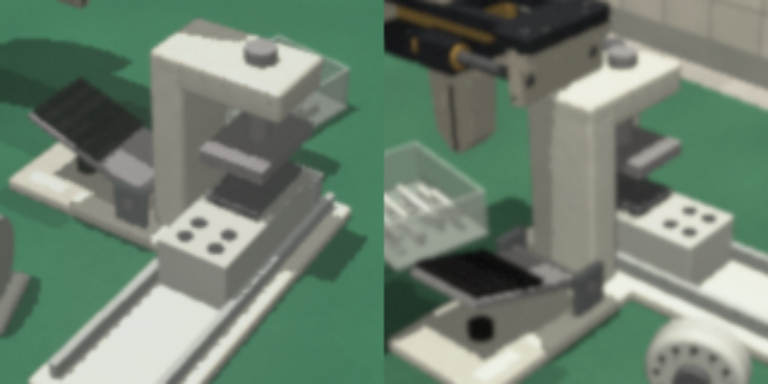

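The treadle is back up, the rack is home, and the cap tops measure about 66 mm, which matches seated caps (12 + 55 = 67 mm). The robot is clear, so I hand in.

```bash
python3 -c "
from cell import arm; print(arm.sign_off())"
```

```text
the job is handed in; nothing more can be done
None
```

The job is handed in: the rack is home against the end stop, the caps are seated, the treadle is back up, and the arm stayed clear of the bottle, tip box and timer; no verdict was returned at hand-in.

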